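Unhang the cover of a control console

ROBOT

A 6-joint arm with a two-finger parallel gripper is mounted at the origin on a cart in front of the work surface, level with it; the furniture and walls round the work are solid. World frame = base frame: x ahead of the robot, y to its left, z up, the work surface at z = 0. Lengths are in mm, angles in rad, forces in N, time in s.
With the tool pointing down it reaches from about 275 to 1000 mm from the base axis. Payload 8.4 kg.
Tool frame: the origin (TCP) lies at the very end of the fingers, on their centre line; the grasp point (between the pads) lies 19 mm behind it; z points along the fingers, y is the line along which they close (so a half turn about z gives the same grasp; the last joint's range is limited). The gripper opens to 85 mm and grips with 20 to 120 N. Pads are 22 mm wide; open, the fingers measure 114 mm over their backs; the gripper's body (76 mm by 85 mm) begins 54 mm behind the grasp point. The pads swing forward as they close: fully open they stand 13 mm farther back than shut.
Start: joints at [-1.108, 0.353, 1.633, -0, 1.155, -0.002], TCP at [280.151, -558.698, 231.281] pointing down, gripper open.
Joint ranges: [-2.63, 2.63], [-0.92, 2.1], [0.06, 2.66], [-1.3, 4.44], [0, 2.69], [-3.02, 3.02]. Speed limits (rad/s): [2.22, 2.22, 2.79, 3.14, 3.14, 3.14].

INTERFACE

Orientations are given as [roll, pitch, yaw] about the fixed x, y, z axes, in that order (R = Rz(yaw) Ry(pitch) Rx(roll)).
In Python, from rig import get_state, get_image, calibration, job_done gives the robot as it stands.
- The arm moves only by the tool move_arm, never from a script. Its argument "plan" is a list of rows, each an object of numbers: "rx", "ry", "rz": the turn, a rotation vector about the tool's x, y, z in degrees; "x", "y", "z": the shift along the tool's x, y, z in mm; "claw": the opening, from -1 (shut) to 1 (fully open). A call has 1 to 5 rows; each row shifts and turns the commanded pose from where the row before left it, along the tool's axes as they then stand; what a row does not reach is not made up. A row lasts 1/8 s, in which the tool goes at most 62.5 mm and 10.7 degrees, less where a joint would pass 70% of its speed; a pose out of reach is approached as far as the arm can. A call is refused whole if a number of a shift passes 62.5 or a number of a turn 10.7, either way. A call with a gripper value outside its range is refused whole. The fingers move at their own pace and stop on an object; the grip force is fixed at half the most. Time passes only in rows, so rows that do not move let the fingers close. It gives the time, the measured TCP pose, the force, the opening and the grip force at its end, in the units of the state.
- get_state(): the state, without advancing time (a new reading comes with each control period).
- get_image(name): name is "side" or "top" or "wrist"; returns the picture (420x560x3 uint8, red, green, blue); there is no depth.
- calibration(name): a dict with "intrinsics" (3x3 intrinsics, pixels), "k1" (the pictures are not rectified: a ray, as slopes to the right and down, at radius r is drawn at 1 + k1 r^2 times it, then the intrinsics apply), "world_to_cam" (4x4, takes a point from world to camera coordinates); the wrist camera has in their place "tool_from_camera" (4x4, takes a point from camera to tool coordinates, whose origin is the TCP and whose axes are the flange's). Camera axes: x right, y up, looking along -z (the intrinsics and any distortion apply to the point x, -y, -z); pixel columns grow to the right and rows downward; lengths in mm; the calibration is good to about 2 mm. A picture is of the moment at which its call begins: read the wrist's pose just before it. calibration takes no time and is no camera call.
- job_done(): hands the job in; it is judged then, once.
The state is a dict: "time": time; "qpos": joint angles; "joint_vel": joint speeds; "effort": joint torques, N m; "tool_pos": TCP position; "eef_rot": TCP orientation; "contact_force": force on the tool from outside, world axes, zero at the start; "moment": the same for the moment, N m; "opening": finger opening in mm; "grip_force": force on a finger pad.
Only numpy, scipy, OpenCV 4.12 (cv2) and the standard library are available. Lean on these libraries where they do the work, as an engineer would, in place of code of your own. Each camera call takes 0.05 s, during which the arm holds its last target. There are 200 camera calls.

TASK

The sheet-metal cover on the sloping front of the grey control console hangs by four keyhole slots on screws that have already been slackened. Slide it straight up the slope until the screw heads stand in the wide ends of the slots, lift it off square to the panel without forcing it, and lay it gently, flat and handle up, wholly on the black rubber mat beside the console. Leave the screwdriver, tape measure and other things where they are.

Things in the scene. Friction and masses are not known exactly. Their poses are not given: they have to be found in the camera images.
- console: Grey console, fixed on the bench, 172 mm deep (x, from -90 to +82), 210 mm wide (y). Origin: centre of its underside; x from its low front to its high rear, z up. Front edge 40 mm high; from it a panel slopes up at 18 degrees for 143 mm to an upright step at x = 46 mm, 18 mm high. Behind the step a flat deck, 102 mm above the bench, with buttons and a switch up to 18 mm tall.
- console_panel: The console's sloping dark panel. Origin: on its surface, where the centre of the hanging cover lies; x up the slope (away from the robot, 18 degrees above level), y left, z square out of it. Front edge at x = -72 mm, step at x = +71 mm, at the upper edge. An opening with terminals is under the cover. All screws are fixed in the panel.
- upper_left_screw (a point): Foot of the upper left screw on the panel, at x = 36, y = 68 mm of console_panel; the others are at (36, -68), (-12, 68), (-12, -68). Each has a 7 mm shank and a round head 16 mm across whose underside is 6 mm, and top 11 mm, above the panel.
- cover: Loose sheet-metal cover, 104 mm up the slope (x), 170 mm wide (y), 4 mm thick, 0.25 to 0.5 kg. Origin: centre of its underside, z out of the panel. It hangs with its origin at x = -1.5 to 0 mm of console_panel; pushed up, its edge meets the step at x = +19 mm (heads free of the slots from +16 mm on) and friction keeps it there. It must rise 11 mm square to the panel to clear the heads.
- upper_left_wide_end (a point): Centre of the wide end (24 mm across) of the cover's upper left keyhole, on the underside, at x = 16, y = 68 mm of the cover; the others are at (16, -68), (-32, 68), (-32, -68). From each a slot 10 mm wide runs up (+x) 25 mm to its closed end, where the screw stands while the cover hangs. Over the screw, a wide end leaves the head 4 mm of play all round.
- cover_lip (a point): Middle of the outer face of the cover's upturned lip: its lower edge (x = -52 mm of the cover), 10 mm above the underside. The lip is 3 mm thick, as wide as the cover, its top 16 mm above the underside. Before it lie 20 mm of bare panel, then the console's front edge. Pushing here with 2 to 6 N moves the cover up the slope.
- cover_handle (a point): Centre of the bar of the cover's black bow handle, in the middle of the cover, 36 mm above its underside (32 mm above its top face). The bar lies along the cover's y, 90 mm long, 10 x 10 mm, on feet at y = 39 and -39 mm; pinch it between the feet, the fingers closing along the cover's x.
- cover_corner0 (a point): Upper left corner of the cover's underside (x = 52, y = 85 mm of the cover).
- cover_corner1 (a point): Upper right corner of the cover's underside (x = 52, y = -85 mm of the cover).
- cover_corner2 (a point): Lower left corner of the cover's underside (x = -52, y = 85 mm of the cover).
- cover_corner3 (a point): Lower right corner of the cover's underside (x = -52, y = -85 mm of the cover).
- mat: Black rubber mat lying fixed on the bench, 160 mm (x) by 230 mm (y), 3 mm thick, on which the cover is to be laid; it is at the console's left or right. Origin: centre of its underside, x roughly away from the robot, z up.
- screwdriver: Cross-head screwdriver with a red grip, 196 mm long, 27 mm thick, lying on the bench between console and mat, along the robot's x. Origin: centre of its underside.
- tape_measure: Yellow tape measure, 38 x 80 x 62 mm, on the bench between console and mat, behind the screwdriver. Origin: centre of its underside.
- charger: Black battery charger, 86 x 92 x 56 mm, on the bench at the far left. Origin: centre of its underside.
- wood_offcut: Wood offcut, 30 x 70 x 30 mm, lying on the bench at the far right. Origin: centre of its underside.

How it is judged:
By the outcome, as a careful person would: the job done as asked, in the order asked, and still so for the second after the job is handed in, with the robot touching nothing.
It also fails if it takes over 45 s, if anything falls off the work surface, if the arm or the gripper's body presses on something with over 40 N, if the wrist force passes 120 N, or if a joint passes its speed limit or range.

## Working session

There is one attempt and no reset: what is moved stays moved. The work goes in short steps, Python scripts to look and compute and a tool call to move; the robot and the scene stay as the last step left them, time stands still between calls to the robot, and variables do not carry over. Pictures are saved under pics/ and viewed, at most 10 in all, crops included, and the job is handed in when it is done.

Besides the shell and the picture viewer there is one more tool, called after "Call:" as name(argument=value, ...) on one line, values as JSON. move_arm: Moves the arm, as the interface text tells. Its arguments: {"type":"object","properties":{"plan":{"type":"array","items":{"type":"object","properties":{"rx":{"type":"number"},"ry":{"type":"number"},"rz":{"type":"number"},"x":{"type":"number"},"y":{"type":"number"},"z":{"type":"number"},"claw":{"type":"number"}}}}},"required":["plan"]}

```bash
mkdir -p pics; ls; python3 - <<'E'
from rig import *
import cv2,json,numpy as np
s=get_state();print(s)
for n in("top","side"):
    cv2.imwrite(f"pics/{n}0.png",get_image(n)[:,:,::-1]);
for n in("top","side","wrist"):print(n,calibration(n))
E
```

```text
pics
{'time': 0.0, 'qpos': array([-1.10842112e+00,  3.53662567e-01,  1.63414195e+00,  4.82745043e-06,
        1.15522000e+00, -2.39941249e-03]), 'joint_vel': array([ 0.00021966,  0.00030114, -0.0002021 ,  0.00020288,  0.00128701,
       -0.00049413]), 'effort': array([-8.71709744e-04, -6.05241036e+01, -3.42078245e+01,  3.55936933e-06,
        8.94628989e-03,  1.27043046e-05]), 'tool_pos': array([ 279.92205857, -558.26347408,  230.5493415 ]), 'eef_rot': array([-3.14016080e+00, -7.84939428e-06,  4.64772661e-01]), 'contact_force': array([ 0.05883012,  0.68431602, -0.04401335]), 'moment': array([ 0.00545496, -0.04924432, -0.02637424]), 'grip_force': 0.0, 'opening': 85.10062060710992}
top {'intrinsics': array([[432.94265365,   0.        , 275.81692774],
       [  0.        , 432.94265365, 205.54395277],
       [  0.        ,   0.        ,   1.        ]]), 'k1': 0.0020121191512588415, 'world_to_cam': array([[-8.81473393e-03, -9.99952982e-01,  4.04167922e-03,
         1.63603295e+02],
       [ 9.79234117e-01, -7.81328379e-03,  2.02582076e-01,
        -5.00520925e+02],
       [-2.02540972e-0
[... 576 characters left out ...]
-01,  5.33002895e-01,
        -1.93342775e+03],
       [ 0.00000000e+00,  0.00000000e+00,  0.00000000e+00,
         1.00000000e+00]])}
wrist {'intrinsics': array([[295.60434376,   0.        , 277.03366898],
       [  0.        , 295.60434376, 210.61820662],
       [  0.        ,   0.        ,   1.        ]]), 'k1': 0.018981353484720607, 'tool_from_camera': array([[ 4.06392893e-04,  9.64209028e-01,  2.65142951e-01,
         6.64358200e+01],
       [ 9.99999873e-01, -4.71251337e-04,  1.81004066e-04,
        -7.05520375e-03],
       [ 2.99474724e-04,  2.65142844e-01, -9.64209097e-01,
        -1.42174323e+02],
       [ 0.00000000e+00,  0.00000000e+00,  0.00000000e+00,
         1.00000000e+00]])}
```

View pics/top0.png

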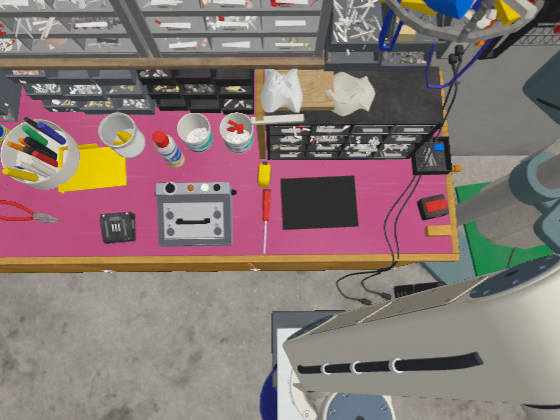

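View pics/side0.png

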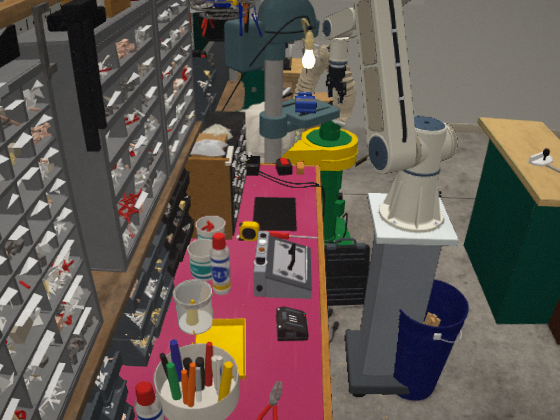

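The top view shows the console around (194,213), the handle near (194,221), the mat at (281..357, 177..229), the screwdriver at x≈266 and the tape at (264,175). I'll enlarge it for accurate corners.

```bash
cat > h.py <<'E'
import numpy as np,cv2
from rig import *
from scipy.spatial.transform import Rotation as Ro
def cam(name,st=None):
    c=calibration(name);K=c["intrinsics"]
    if name=="wrist":
        T=np.eye(4);T[:3,:3]=Ro.from_euler("xyz",st["eef_rot"]).as_matrix();T[:3,3]=st["tool_pos"]
        W=np.linalg.inv(T@c["tool_from_camera"])
    else: W=c["world_to_cam"]
    return K,c["k1"],W
def proj(C,P):
    K,k,W=C;P=np.atleast_2d(P);q=P@W[:3,:3].T+W[:3,3]
    s=np.c_[q[:,0]/-q[:,2],q[:,1]/q[:,2]]   # right, down
    s=s*(1+k*(s**2).sum(1,keepdims=True))
    return s@K[:2,:2].T+K[:2,2]
def ray(C,uv):
    K,k,W=C;d=(np.atleast_2d(uv)-K[:2,2])/K[0,0];s=d.copy()
    for _ in range(20): s=d/(1+k*(s**2).sum(1,keepdims=True))
    v=np.c_[s[:,0],-s[:,1],-np.ones(len(s))]@W[:3,:3]
    return -W[:3,:3].T@W[:3,3],v
def atz(C,uv,z):
    o,v=ray(C,uv);return o+v*((z-o[2])/v[:,2])[:,None]
E
python3 - <<'E'
from h import *
im=cv2.imread("pics/top0.png")
cv2.imwrite("pics/topz.png",cv2.resize(im[165:260,145:365],None,fx=3.6,fy=3.6,interpolation=cv2.INTER_CUBIC))
C=cam("top")
print(atz(C,[[281,178],[356,176],[358,228],[283,230]],3).round())
print(atz(C,[[157.5,245],[232,244]],0).round(), atz(C,[[178,222],[210,219]],100).round())
E
```

```text
[[599. 142.   3.]
 [603. -90.   3.]
 [441. -88.   3.]
 [436. 138.   3.]]
[[395. 514.   0.]
 [396. 291.   0.]] [[447. 433. 100.]
 [455. 344. 100.]]
```

View pics/topz.png

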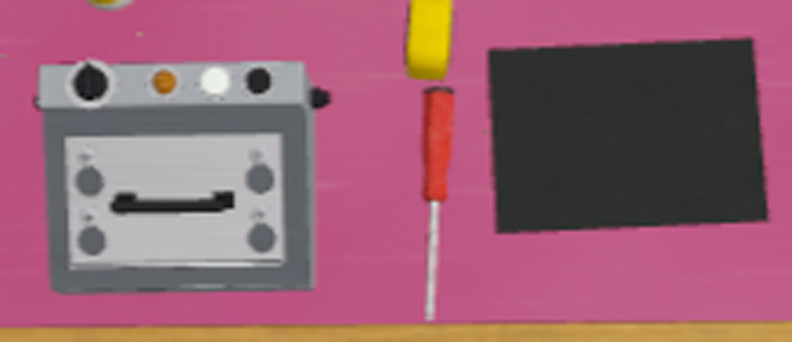

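The enlarged view shows the cover at crop (65..285, 135..268), its handle at (112..235, 203), and the mat corners at (488,49), (752,39), (768,219), (497,233). Everything is yawed a few degrees. Next I'll plan the move to a wrist view.

```bash
cat >> h.py <<'E'
S,Cs=np.sin(np.radians(18)),np.cos(np.radians(18))
def Rpanel(yaw): return Ro.from_euler("xyz",[0,-18,yaw],degrees=True).as_matrix()
def Rtool(Rp): return np.c_[Rp[:,1],Rp[:,0],-Rp[:,2]]   # tool x=left, y=up-slope, z=into panel
def rel(Rc,p,Rt,t):
    """rotvec deg in tool frame; shift (tool axes before turning / after turning)"""
    return Ro.from_matrix(Rc.T@Rt).as_rotvec(degrees=True).round(2),(Rc.T@(t-p)).round(1),(Rt.T@(t-p)).round(1)
def pose(s=None):
    s=s or get_state();return Ro.from_euler("xyz",s["eef_rot"]).as_matrix(),s["tool_pos"]
E
python3 - <<'E'
from h import *
C=cam("top");f=lambda a:np.array(a)/3.6+[144.64,164.64]
print("mat",atz(C,f([[488,49],[752,39],[768,219],[497,233]]),3).round())
print("cons",atz(C,f([[52,292],[314,288]]),20).round(),atz(C,f([[40,65],[303,62]]),102).round())
print("tape/sd",atz(C,f([[408,78],[446,80]]),0).round(),atz(C,f([[438,88],[430,320]]),13).round())
R,p=pose();Rt=Rtool(Rpanel(3))
w=np.array([480,-80,270.]);v=np.array([404,388,250.])
r=rel(R,p,Rt,w);print(r[0],r[2]);print(Rt.T@(v-w))
E
```

```text
mat [[598. 145.   3.]
 [605. -82.   3.]
 [448. -88.   3.]
 [438. 139.   3.]]
cons [[390. 504.  20.]
 [392. 290.  20.]] [[560. 500. 102.]
 [561. 293. 102.]]
tape/sd [[573. 214.   0.]
 [571. 181.   0.]] [[561. 188.  13.]
 [365. 195.  13.]]
[-16.    10.38 -65.81] [467.2 226.   32. ]
[471.33615494 -55.06713385   3.13684808]
```

Call:
move_arm(plan=[{"rx": -2.3, "ry": 1.5, "rz": -9.4}, {"rx": -2.3, "ry": 1.5, "rz": -9.4}, {"rx": -2.3, "ry": 1.5, "rz": -9.4}, {"rx": -2.3, "ry": 1.5, "rz": -9.4}, {"rx": -2.3, "ry": 1.5, "rz": -9.4}])

```text
validation failed for argument at $.pl...
```

Call:
move_arm(plan=[{"rx": -2.3, "ry": 1.5, "rz": -9.4}, {"rx": -2.3, "ry": 1.5, "rz": -9.4}, {"x": 47, "y": 23, "z": 3}, {"x": 47, "y": 23, "z": 3}, {"x": 47, "y": 23, "z": 3}])

```text
validation failed for argument at $.pl...
```

Call:
move_arm(plan=[{"x": 47, "y": 23, "z": 3}, {"x": 47, "y": 23, "z": 3}, {"x": 47, "y": 23, "z": 3}, {"x": 47, "y": 23, "z": 3}, {"x": 47, "y": 23, "z": 3}])

```text
validation failed for argument at $.pl...
```

Call:
move_arm(plan=[{"x": 47, "y": 23, "z": 3}, {"x": 47, "y": 23, "z": 3}, {"x": 47, "y": -5}, {"x": 47, "y": -5}, {"x": 47, "y": -5}])

```text
validation failed for argument at $.pl...
```

Call:
move_arm(plan=[{"x": 47, "y": -5}, {"x": 47, "y": -5}, {"x": 47, "y": -5}, {"x": 47, "y": -5}, {"x": 47, "y": -5}])

```text
validation failed for argument at $.pl...
```

Call:
move_arm(plan=[{"x": 47, "y": -5}, {"x": 47, "y": -5}, {"claw": 0}, {"claw": 0}])

```text
validation failed for argument at $.pl...
```

```bash
python3 - <<'E'
from h import *
s=get_state();np.save("s1.npy",s);im=get_image("wrist")
cv2.imwrite("pics/w1.png",im[:,:,::-1]);cv2.imwrite("pics/w1b.png",cv2.resize(im[:,:,::-1],(800,600),interpolation=cv2.INTER_CUBIC))
cv2.imwrite("pics/top1.png",get_image("top")[:,:,::-1])
print(s)
E
```

```text
{'time': 0.1, 'qpos': array([-1.10839841e+00,  3.53578170e-01,  1.63403129e+00, -3.03610317e-06,
        1.15520733e+00, -2.38186613e-03]), 'joint_vel': array([ 6.52210419e-05, -1.36904882e-03,  5.61976031e-05, -1.29109721e-03,
       -1.43457365e-03, -7.14668765e-05]), 'effort': array([-1.46401699e-04, -6.06355619e+01, -3.42818999e+01, -4.27237808e-05,
        3.82819679e-03,  9.86473196e-07]), 'tool_pos': array([ 279.96629132, -558.32595608,  230.64938905]), 'eef_rot': array([-3.14036851e+00, -1.39583598e-07,  4.64781006e-01]), 'contact_force': array([0.37902791, 0.40847541, 0.562806  ]), 'moment': array([0.02058193, 0.00802493, 0.01940333]), 'grip_force': 0.0, 'opening': 85.35449835028267}
```

View pics/w1b.png

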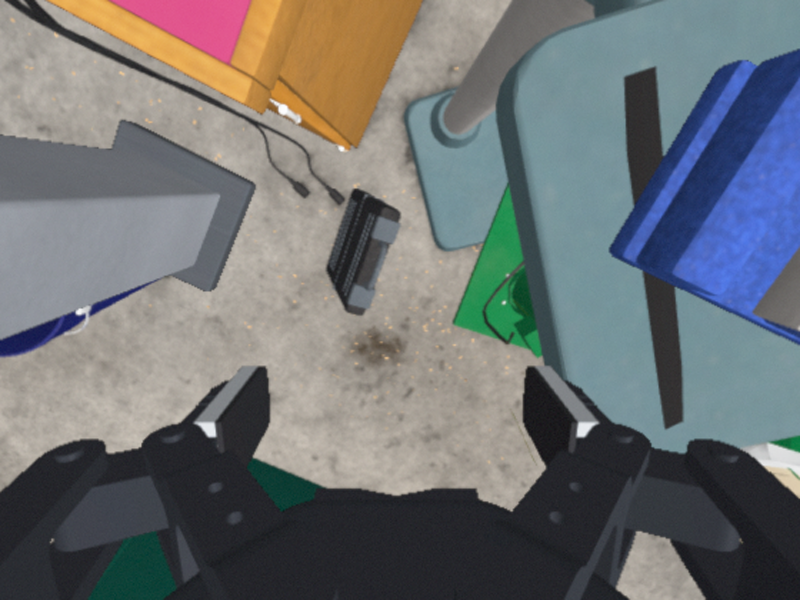

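The picture shows only floor and machinery, because the arm is still at the start: all the plans were refused. I'll retry one row with every key given.

Call:
move_arm(plan=[{"rx": -2.3, "ry": 1.5, "rz": -9.4, "x": 0, "y": 0, "z": 0, "claw": 1}])

```text
time: 0.32
tool_pos: [280.7, -558.8, 230.9]
eef_rot: [3.099, -0.023, 0.633]
contact_force: [-0.5, 0.1, -0.2]
opening: 85.1
grip_force: 0.0
```

Call:
move_arm(plan=[{"rx": -2.3, "ry": 1.5, "rz": -9.4, "x": 0, "y": 0, "z": 0, "claw": 1}, {"rx": -2.3, "ry": 1.5, "rz": -9.4, "x": 0, "y": 0, "z": 0, "claw": 1}, {"rx": -2.3, "ry": 1.5, "rz": -9.4, "x": 0, "y": 0, "z": 0, "claw": 1}, {"rx": -2.3, "ry": 1.5, "rz": -9.4, "x": 0, "y": 0, "z": 0, "claw": 1}, {"rx": -2.3, "ry": 1.5, "rz": -9.4, "x": 0, "y": 0, "z": 0, "claw": 1}])

```text
time: 0.95
tool_pos: [280.1, -558.5, 231.2]
eef_rot: [2.865, -0.022, 1.464]
contact_force: [-0.0, 0.1, 0.7]
opening: 85.0
grip_force: 0.0
```

Call:
move_arm(plan=[{"rx": -2.3, "ry": 1.5, "rz": -9.4, "x": 0, "y": 0, "z": 0, "claw": 1}, {"rx": 0, "ry": 0, "rz": 0, "x": 47, "y": 23, "z": 3, "claw": 1}, {"rx": 0, "ry": 0, "rz": 0, "x": 47, "y": 23, "z": 3, "claw": 1}, {"rx": 0, "ry": 0, "rz": 0, "x": 47, "y": 23, "z": 3, "claw": 1}, {"rx": 0, "ry": 0, "rz": 0, "x": 47, "y": 23, "z": 3, "claw": 1}])

```text
time: 1.58
tool_pos: [361.6, -364.6, 248.6]
eef_rot: [2.824, 0.0, 1.623]
contact_force: [1.0, -0.2, -0.3]
opening: 85.5
grip_force: 0.0
```

Call:
move_arm(plan=[{"rx": 0, "ry": 0, "rz": 0, "x": 47, "y": 23, "z": 3, "claw": 1}, {"rx": 0, "ry": 0, "rz": 0, "x": 47, "y": 23, "z": 3, "claw": 1}, {"rx": 0, "ry": 0, "rz": 0, "x": 47, "y": 23, "z": 3, "claw": 1}, {"rx": 0, "ry": 0, "rz": 0, "x": 47, "y": 23, "z": 3, "claw": 1}, {"rx": 0, "ry": 0, "rz": 0, "x": 47, "y": 23, "z": 3, "claw": 1}])

```text
time: 2.2
tool_pos: [463.1, -123.9, 270.4]
eef_rot: [2.824, 0.001, 1.623]
contact_force: [0.5, -0.4, -0.5]
opening: 85.3
grip_force: 0.0
```

Call:
move_arm(plan=[{"rx": 0, "ry": 0, "rz": 0, "x": 47, "y": 23, "z": 3, "claw": 1}, {"rx": 0, "ry": 0, "rz": 0, "x": 47, "y": -5, "z": 0, "claw": 1}, {"rx": 0, "ry": 0, "rz": 0, "x": 47, "y": -5, "z": 0, "claw": 1}, {"rx": 0, "ry": 0, "rz": 0, "x": 47, "y": -5, "z": 0, "claw": 1}, {"rx": 0, "ry": 0, "rz": 0, "x": 47, "y": -5, "z": 0, "claw": 1}])

```text
time: 2.82
tool_pos: [453.7, 110.8, 268.1]
eef_rot: [2.824, 0.0, 1.623]
contact_force: [0.1, 0.5, -0.3]
opening: 85.3
grip_force: 0.0
```

Call:
move_arm(plan=[{"rx": 0, "ry": 0, "rz": 0, "x": 47, "y": -5, "z": 0, "claw": 1}, {"rx": 0, "ry": 0, "rz": 0, "x": 47, "y": -5, "z": 0, "claw": 1}, {"rx": 0, "ry": 0, "rz": 0, "x": 47, "y": -5, "z": 0, "claw": 1}, {"rx": 0, "ry": 0, "rz": 0, "x": 47, "y": -5, "z": 0, "claw": 1}, {"rx": 0, "ry": 0, "rz": 0, "x": 47, "y": -5, "z": 0, "claw": 1}])

```text
time: 3.45
tool_pos: [417.6, 344.4, 260.1]
eef_rot: [2.824, 0.0, 1.624]
contact_force: [0.9, -0.3, 0.4]
opening: 84.8
grip_force: 0.0
```

Call:
move_arm(plan=[{"rx": 0, "ry": 0, "rz": 0, "x": 47, "y": -5, "z": 0, "claw": 1}, {"rx": 0, "ry": 0, "rz": 0, "x": 0, "y": 0, "z": 0, "claw": 0}, {"rx": 0, "ry": 0, "rz": 0, "x": 0, "y": 0, "z": 0, "claw": 0}])

```text
time: 3.82
tool_pos: [410.6, 389.0, 258.0]
eef_rot: [2.825, 0.002, 1.624]
contact_force: [-0.5, 0.0, -0.9]
opening: 51.9
grip_force: 0.0
```

```bash
python3 - <<'E'
from h import *
s=get_state();np.save("s1.npy",s);im=get_image("wrist")
cv2.imwrite("pics/w2.png",im[:,:,::-1]);cv2.imwrite("pics/w2b.png",cv2.resize(im[:,:,::-1],(800,600),interpolation=cv2.INTER_CUBIC))
print(s["time"],s["tool_pos"],s["eef_rot"],s["contact_force"],s["opening"])
E
```

```text
3.825 [410.56277563 388.9532185  258.04975986] [2.82518983e+00 1.58997113e-03 1.62388401e+00] [-0.51000866  0.03633376 -0.94143883] 51.9497840803253
```

View pics/w2b.png

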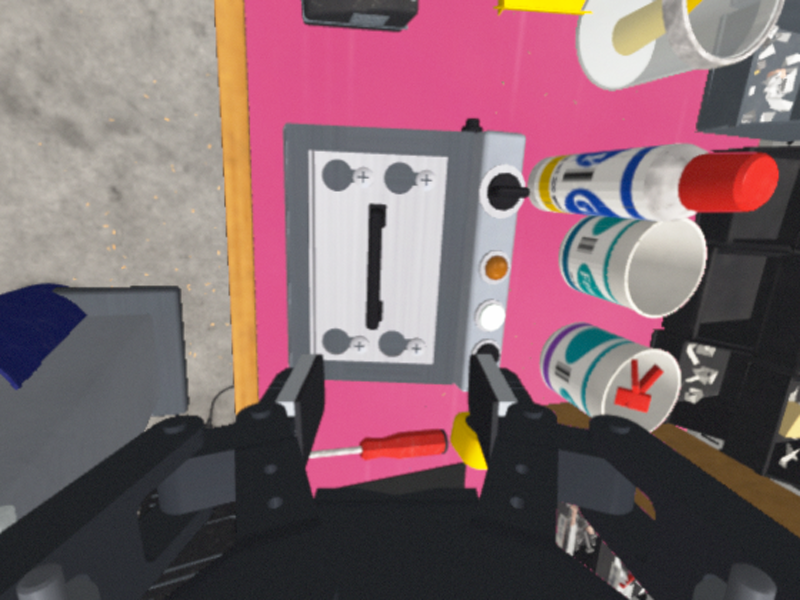

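The wrist view shows the hanging cover with the screws at (426,181), (363,177), (359,346) and (417,348), and the handle ends at (378,205) and (374,328) in the 800-wide picture. I'll fit the panel pose to these.

```bash
python3 - <<'E'
from h import *
from scipy.optimize import least_squares
s=np.load("s1.npy",allow_pickle=True).item();C=cam("wrist",s)
sc=lambda a:(np.array(a,float)+.5)*.7-.5
uv=sc([[426,181],[363,177],[359,346],[417,348]])
P=np.array([[36,68,11],[-12,68,11],[-12,-68,11],[36,-68,11.]])
# cover points: corners on top face, handle ends, with cover offset d
uvc=sc([[448,157],[434,363],[378,205],[374,328]]);Pc=np.array([[52,85,4],[52,-85,4],[0,45,41],[0,-45,41.]])
uve=sc([[286,126],[292,378]]);Pe=np.array([[-72,105,0],[-72,-105,0.]])
def f(q,full=0):
    R=Rpanel(q[2]);o=np.array([q[0],q[1],62.25+q[4]])
    r=np.r_[(proj(C,P@R.T+o)-uv).ravel(),(proj(C,(Pc+[q[3],0,0])@R.T+o)-uvc).ravel(),.5*(proj(C,Pe@R.T+o)-uve).ravel(),q[4]/3]
    return r
r=least_squares(f,[460,388,1,0,0],loss="soft_l1");print(r.x.round(2));print(f(r.x).round(1))
o=np.r_[r.x[:2],62.25];Rp=Rpanel(r.x[2]);np.savez("panel.npz",o=o,Rp=Rp,yaw=r.x[2],q=r.x)
# check in top picture
Ct=cam("top");print("top proj handle ends, front corners",proj(Ct,(np.array([[-.7,45,41],[-.7,-45,41],[-72,105,0],[-72,-105,0]])@Rp.T+o)).round(1))
R,p=pose();h=o+Rp@np.array([-.7,0,17])
print(rel(R,p,Rtool(Rp),h+Rp[:,2]*60))
E
```

```text
[457.5  395.55   0.63   0.74  -2.07]
[ 0.1 -1.1  0.  -0.2  0.4 -0.7 -0.3 -0.6  0.4  0.3  0.3  0.3 -0.5  3.6
 -0.2  2.2 -0.  -1.2  0.  -0.2 -0.7]
top proj handle ends, front corners [[175.3 223.1]
 [207.6 222.5]
 [158.8 245.7]
 [231.2 244.3]]
(array([ 0.14, -0.66,  2.27]), array([  5.8, -16.8, 123.9]), array([  6.5, -16.7, 123.9]))
```

Call:
move_arm(plan=[{"rx": 0.1, "ry": -0.7, "rz": 2.3, "x": 3, "y": -8, "z": 50, "claw": 0}, {"rx": 0, "ry": 0, "rz": 0, "x": 3, "y": -9, "z": 50, "claw": 0}, {"rx": 0, "ry": 0, "rz": 0, "x": 0, "y": 0, "z": 0, "claw": 0}])

```text
time: 4.25
tool_pos: [424.5, 392.7, 155.0]
eef_rot: [2.831, 0.005, 1.58]
contact_force: [-0.4, -0.7, 1.5]
opening: 42.6
grip_force: 0.0
```

```bash
python3 - <<'E'
from h import *
s=get_state();np.save("s2.npy",s);im=get_image("wrist")
cv2.imwrite("pics/w3.png",im[:,:,::-1]);cv2.imwrite("pics/w3b.png",cv2.resize(im[:,:,::-1],(800,600),interpolation=cv2.INTER_CUBIC))
print(s["tool_pos"],s["eef_rot"],s["opening"])
d=np.load("panel.npz");C=cam("wrist",s)
P=np.array([[36,68,11],[-12,68,11],[-12,-68,11],[36,-68,11.],[0,45,41],[0,-45,41],[-52,85,16],[52,85,4]])
print(((proj(C,P@d["Rp"].T+d["o"])+.5)/.7-.5).round())
E
```

```text
[424.53546258 392.72119545 155.03871889] [2.83074475 0.00525545 1.57967189] 42.64633761130036
[[472. 177.]
 [380. 177.]
 [382. 410.]
 [461. 410.]
 [403. 227.]
 [403. 401.]
 [299. 141.]
 [502. 143.]]
```

View pics/w3b.png

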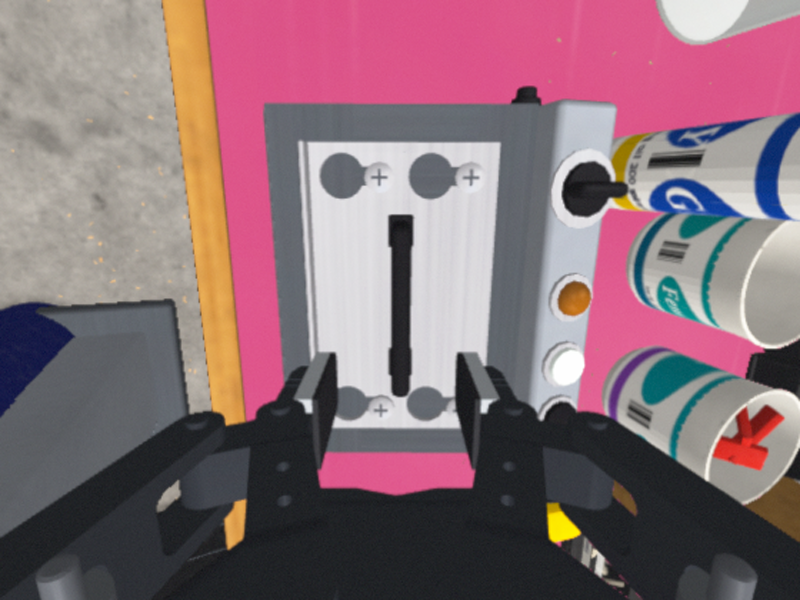

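The view shows the screws at (471,177), (380,178) and (381,410), exactly as predicted, with the bar at u≈400 against 403 predicted. So the cover hangs about 1.2 mm low. Next is the grasp.

```bash
python3 - <<'E'
from h import *
d=np.load("panel.npz");R,p=pose();Rp=d["Rp"]
print(rel(R,p,Rtool(Rp),d["o"]+Rp@np.array([-1.2,2,17])))
E
```

```text
(array([-0.04,  0.16, -0.05]), array([ 3.3, -0.1, 83.6]), array([ 3. , -0.2, 83.6]))
```

Call:
move_arm(plan=[{"rx": 0, "ry": 0.2, "rz": 0, "x": 3, "y": 0, "z": 30, "claw": 0}, {"rx": 0, "ry": 0, "rz": 0, "x": 0, "y": 0, "z": 30, "claw": 0}, {"rx": 0, "ry": 0, "rz": 0, "x": 0, "y": 0, "z": 15, "claw": 0}, {"rx": 0, "ry": 0, "rz": 0, "x": 0, "y": 0, "z": 8, "claw": 0}, {"rx": 0, "ry": 0, "rz": 0, "x": 0, "y": 0, "z": 0, "claw": -0.5}])

```text
time: 4.92
tool_pos: [451.7, 399.6, 80.0]
eef_rot: [2.826, -0.004, 1.582]
contact_force: [-0.2, -0.8, -0.4]
opening: 25.6
grip_force: 0.0
```

Call:
move_arm(plan=[{"rx": 0, "ry": 0, "rz": 0, "x": 0, "y": 0, "z": 0, "claw": -0.7}, {"rx": 0, "ry": 0, "rz": 0, "x": 0, "y": 0, "z": 0, "claw": -0.8}, {"rx": 0, "ry": 0, "rz": 0, "x": 0, "y": 0, "z": 0, "claw": -0.8}])

```text
time: 5.3
tool_pos: [451.5, 399.9, 80.3]
eef_rot: [2.825, -0.005, 1.583]
contact_force: [-2.1, -1.3, 6.2]
opening: 9.4
grip_force: 34.0
```

Call:
move_arm(plan=[{"rx": 0, "ry": 0, "rz": 0, "x": 0, "y": 0, "z": 0, "claw": -1}, {"rx": 0, "ry": 0, "rz": 0, "x": 0, "y": 0, "z": 0, "claw": -1}, {"rx": 0, "ry": 0, "rz": 0, "x": 0, "y": 0, "z": 0, "claw": -1}])

```text
time: 5.68
tool_pos: [451.5, 399.9, 80.3]
eef_rot: [2.825, -0.005, 1.583]
contact_force: [-3.8, -1.2, 6.6]
opening: 8.5
grip_force: 58.6
```

```bash
cat > st.py <<'E'
from h import *
d=np.load("panel.npz");s=get_state();R,p=pose(s);Rp=d["Rp"]
print(s["time"],"panel pos",(Rp.T@(p-d["o"])).round(2),"rot",rel(R,p,Rtool(Rp),p)[0],"F panel",(Rp.T@s["contact_force"]).round(1),"M",(Rp.T@s["moment"]).round(2),s["opening"].round(1),s["grip_force"])
E
python3 st.py
```

```text
Traceback (most recent call last):
  File "st.py", line 3, in <module>
    print(s["time"],"panel pos",(Rp.T@(p-d["o"])).round(2),"rot",rel(R,p,Rtool(Rp),p)[0],"F panel",(Rp.T@s["contact_force"]).round(1),"M",(Rp.T@s["moment"]).round(2),s["opening"].round(1),s["grip_force"])
                                                                                                                                                                      ^^^^^^^^^^^^^^^^^^
AttributeError: 'float' object has no attribute 'round'
```

```bash
sed -i 's/s\["opening"\].round(1)/s["opening"]/' st.py; python3 st.py
```

```text
5.675 panel pos [-0.07  4.38 19.05] rot [ 0.12 -0.26 -0.04] F panel [-1.5 -1.2  7.4] M [-0.13  0.29 -0.01] 8.536819288711227 58.56952607631683
```

Call:
move_arm(plan=[{"rx": 0, "ry": 0, "rz": 0, "x": 0, "y": 2, "z": -0.5, "claw": -1}, {"rx": 0, "ry": 0, "rz": 0, "x": 0, "y": 2, "z": 0, "claw": -1}])

```text
time: 5.92
tool_pos: [453.8, 399.4, 81.1]
eef_rot: [2.828, -0.004, 1.582]
contact_force: [-12.1, 0.9, 6.1]
opening: 8.7
grip_force: 59.8
```

```bash
python3 st.py
```

```text
5.925 panel pos [ 2.39  3.86 19.04] rot [-0.01 -0.2  -0.05] F panel [-9.6  1.   9.5] M [ 0.11  1.52 -0.03] 8.738329520570298 59.764366149902344
```

Call:
move_arm(plan=[{"rx": 0, "ry": 0, "rz": 0, "x": 0, "y": 0, "z": -0.8, "claw": -1}, {"rx": 0, "ry": 0, "rz": 0, "x": 0, "y": 2, "z": 0, "claw": -1}, {"rx": 0, "ry": 0, "rz": 0, "x": 0, "y": 2, "z": 0, "claw": -1}])

```text
time: 6.3
tool_pos: [458.7, 399.4, 82.9]
eef_rot: [2.826, -0.003, 1.583]
contact_force: [0.5, 0.1, -4.9]
opening: 8.9
grip_force: 58.5
```

```bash
python3 st.py
```

```text
6.3 panel pos [ 7.54  3.84 19.24] rot [ 0.06 -0.2  -0.02] F panel [-1.   0.1 -4.8] M [0.   0.33 0.03] 8.926595530219267 58.51534187793732
```

Call:
move_arm(plan=[{"rx": 0, "ry": 0, "rz": 0, "x": 0, "y": 2.5, "z": 0.2, "claw": -1}, {"rx": 0, "ry": 0, "rz": 0, "x": 0, "y": 2.5, "z": 0, "claw": -1}, {"rx": 0, "ry": 0, "rz": 0, "x": 0, "y": 2.5, "z": 0, "claw": -1}, {"rx": 0, "ry": 0, "rz": 0, "x": 0, "y": 2, "z": 0, "claw": -1}])

```text
time: 6.8
tool_pos: [467.9, 399.7, 85.8]
eef_rot: [2.826, -0.004, 1.582]
contact_force: [0.0, -0.2, -4.3]
opening: 8.6
grip_force: 58.5
```

```bash
python3 st.py
```

```text
6.8 panel pos [17.25  3.99 19.19] rot [ 0.08 -0.22 -0.03] F panel [-1.3 -0.2 -4.1] M [-0.    0.36  0.01] 8.581652225453059 58.51353585720062
```

Moved 17.3 mm, with about 2 mm to go before the step.

Call:
move_arm(plan=[{"rx": 0, "ry": 0, "rz": 0, "x": 0, "y": 1, "z": 0, "claw": -1}, {"rx": 0, "ry": 0, "rz": 0, "x": 0, "y": 0.6, "z": 0, "claw": -1}, {"rx": 0, "ry": 0, "rz": 0, "x": 0, "y": 0, "z": 0, "claw": -1}])

```text
time: 7.18
tool_pos: [469.2, 399.7, 86.3]
eef_rot: [2.826, -0.004, 1.582]
contact_force: [0.4, 0.4, -4.7]
opening: 8.7
grip_force: 58.5
```

```bash
python3 st.py; python3 - <<'E'
from h import *
s=get_state();im=get_image("wrist")[:,:,::-1]
cv2.imwrite("pics/w4b.png",cv2.resize(im,(800,600),interpolation=cv2.INTER_CUBIC))
d=np.load("panel.npz");C=cam("wrist",s)
for x in(17,18,19):print(x,((proj(C,np.array([[x+52,85,4],[x+52,40,4],[x-52,85,16],[71,85,0],[36,68,11]])@d["Rp"].T+d["o"])+.5)/.7-.5).round(1).tolist())
E
```

```text
7.175 panel pos [18.58  3.98 19.2 ] rot [ 0.07 -0.22 -0.03] F panel [-1.1  0.4 -4.6] M [0.01 0.38 0.05] 8.68019902195867 58.51493954658508
17 [[541.7, 142.3], [530.6, 269.2], [231.2, 138.4], [543.5, 143.4], [447.9, 193.1]]
18 [[544.5, 142.3], [533.3, 269.2], [234.3, 138.4], [543.5, 143.4], [447.9, 193.1]]
19 [[547.4, 142.2], [535.9, 269.2], [237.4, 138.4], [543.5, 143.4], [447.9, 193.1]]
```

View pics/w4b.png

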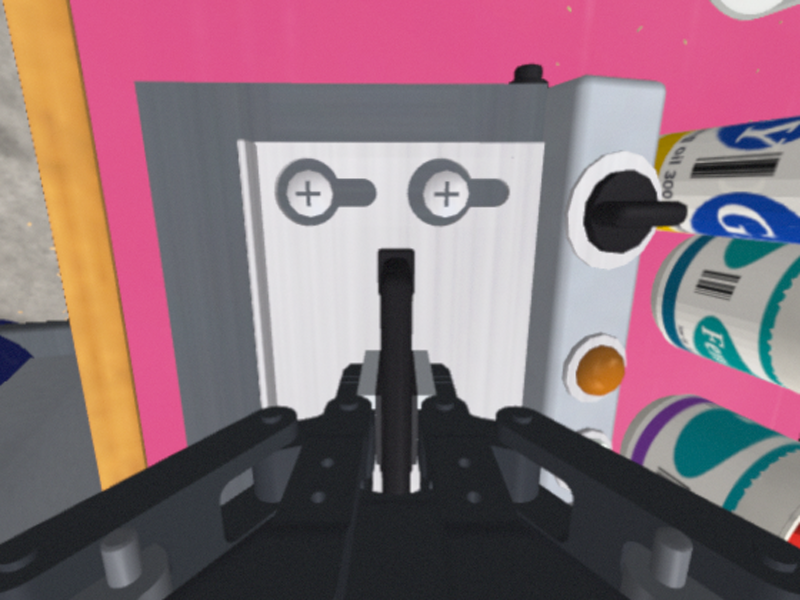

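The heads stand centred in the wide ends, at (308,193) and (447,193), and the upper edge at u≈544 puts the cover at about x=18 mm. Now I lift square to the panel.

Call:
move_arm(plan=[{"rx": 0, "ry": 0, "rz": 0, "x": 0, "y": 0, "z": -2, "claw": -1}, {"rx": 0, "ry": 0, "rz": 0, "x": 0, "y": 0, "z": -2, "claw": -1}, {"rx": 0, "ry": 0, "rz": 0, "x": 0, "y": 0, "z": -2, "claw": -1}])

```text
time: 7.6
tool_pos: [467.3, 399.6, 92.2]
eef_rot: [2.826, -0.004, 1.583]
contact_force: [0.3, 0.4, -3.1]
opening: 8.7
grip_force: 58.5
```

```bash
python3 st.py
```

```text
7.6 panel pos [18.6   3.99 25.42] rot [ 0.08 -0.22 -0.03] F panel [-0.7  0.4 -3. ] M [0.03 0.4  0.01] 8.743466440514943 58.51185142993927
```

Free. I keep lifting along the normal, then plan the transfer to the mat, whose centre is at about (522, 28) with yaw about 2°.

Call:
move_arm(plan=[{"rx": 0, "ry": 0, "rz": 0, "x": 0, "y": 0, "z": -4, "claw": -1}, {"rx": 0, "ry": 0, "rz": 0, "x": 0, "y": 0, "z": -5, "claw": -1}, {"rx": 0, "ry": 0, "rz": 0, "x": 0, "y": 0, "z": -10, "claw": -1}, {"rx": 0, "ry": 0, "rz": 0, "x": 0, "y": 0, "z": -20, "claw": -1}, {"rx": 0, "ry": 0, "rz": 0, "x": 0, "y": 0, "z": -20, "claw": -1}])

```text
time: 8.22
tool_pos: [448.7, 399.4, 149.7]
eef_rot: [2.826, -0.004, 1.583]
contact_force: [0.3, -0.7, -3.1]
opening: 8.5
grip_force: 58.6
```

```bash
python3 st.py; python3 - <<'E'
from h import *
R,p=pose();y=2.1
Rf=Ro.from_euler("z",y,degrees=True).as_matrix();Rt=np.c_[Rf[:,1],Rf[:,0],-Rf[:,2]]
up=p+[0,0,50];t=np.array([522,32,72.])
print(p,R.T@(up-p),rel(R,up,Rt,t),t-up)
E
```

```text
8.225 panel pos [18.68  3.9  85.93] rot [ 0.09 -0.25 -0.03] F panel [-0.7 -0.7 -3. ] M [0.03 0.35 0.01] 8.49306131896318 58.621262311935425
[448.66894791 399.35650114 149.74495011] [  0.21513125  15.52791965 -47.5272283 ] (array([18.1 , -0.02, -1.45]), array([-368.7,   26.4,  141.4]), array([-369.8,   59.8,  127.7])) [  73.33105209 -367.35650114 -127.74495011]
```

Call:
move_arm(plan=[{"rx": 0, "ry": 0, "rz": 0, "x": 0, "y": 7.5, "z": -24, "claw": -1}, {"rx": 0, "ry": 0, "rz": 0, "x": 0, "y": 7.5, "z": -24, "claw": -1}, {"rx": 6, "ry": 0, "rz": -0.5, "x": 0, "y": 0, "z": 0, "claw": -1}, {"rx": 6, "ry": 0, "rz": -0.5, "x": 0, "y": 0, "z": 0, "claw": -1}, {"rx": 6, "ry": 0, "rz": -0.5, "x": 0, "y": 0, "z": 0, "claw": -1}])

```text
time: 8.85
tool_pos: [448.1, 399.6, 200.5]
eef_rot: [-3.141, -0.002, 1.61]
contact_force: [-0.5, -1.0, -4.6]
opening: 8.4
grip_force: 58.7
```

Call:
move_arm(plan=[{"rx": 0, "ry": 0, "rz": 0, "x": -20, "y": 3, "z": 0, "claw": -1}, {"rx": 0, "ry": 0, "rz": 0, "x": -35, "y": 6, "z": 0, "claw": -1}, {"rx": 0, "ry": 0, "rz": 0, "x": -40, "y": 6, "z": 0, "claw": -1}, {"rx": 0, "ry": 0, "rz": 0, "x": -40, "y": 6, "z": 0, "claw": -1}, {"rx": 0, "ry": 0, "rz": 0, "x": -40, "y": 6, "z": 0, "claw": -1}])

```text
time: 9.48
tool_pos: [481.3, 223.1, 199.1]
eef_rot: [3.138, 0.001, 1.609]
contact_force: [0.7, -0.2, -4.3]
opening: 8.5
grip_force: 58.9
```

Call:
move_arm(plan=[{"rx": 0, "ry": 0, "rz": 0, "x": -40, "y": 7, "z": 0, "claw": -1}, {"rx": 0, "ry": 0, "rz": 0, "x": -40, "y": 7, "z": 0, "claw": -1}, {"rx": 0, "ry": 0, "rz": 0, "x": -40, "y": 7, "z": 0, "claw": -1}, {"rx": 0, "ry": 0, "rz": 0, "x": -40, "y": 7, "z": 0, "claw": -1}, {"rx": 0, "ry": 0, "rz": 0, "x": -35, "y": 5, "z": 0, "claw": -1}])

```text
time: 10.1
tool_pos: [521.4, 29.6, 199.3]
eef_rot: [3.138, 0.002, 1.608]
contact_force: [-0.8, 0.6, -3.9]
opening: 8.9
grip_force: 58.9
```

Call:
move_arm(plan=[{"rx": 0, "ry": 0, "rz": 0, "x": 0, "y": 0, "z": 25, "claw": -1}, {"rx": 0, "ry": 0, "rz": 0, "x": 0, "y": 0, "z": 35, "claw": -1}, {"rx": 0, "ry": 0, "rz": 0, "x": 0, "y": 0, "z": 30, "claw": -1}, {"rx": 0, "ry": 0, "rz": 0, "x": 0, "y": 0, "z": 25, "claw": -1}, {"rx": 0, "ry": 0, "rz": 0, "x": 0, "y": 0, "z": 0, "claw": -1}])

```text
time: 10.72
tool_pos: [520.2, 31.1, 82.8]
eef_rot: [-3.14, 0.001, 1.609]
contact_force: [-1.0, 0.9, -4.6]
opening: 9.0
grip_force: 59.0
```

```bash
python3 - <<'E'
from h import *
R,p=pose();y=2.1;print(get_state()["contact_force"],p)
Rf=Ro.from_euler("z",y,degrees=True).as_matrix();Rt=np.c_[Rf[:,1],Rf[:,0],-Rf[:,2]]
print(rel(R,p,Rt,np.array([522,32,22.])))
a=get_image("top")[150:270,140:380,::-1];b=get_image("side")[170:320,210:350,::-1]
b=cv2.resize(b,None,fx=2.6,fy=2.6,interpolation=2);a=cv2.resize(a,None,fx=1.75,fy=1.75,interpolation=2)
o=np.zeros((390,800,3),np.uint8);o[:b.shape[0],:b.shape[1]]=b;o[:a.shape[0],370:370+a.shape[1]]=a
cv2.imwrite("pics/m1.png",o)
E
```

```text
[-0.96942871  0.88480077 -4.62054079] [520.20709069  31.06361986  82.81682423]
(array([-0.07,  0.07,  0.07]), array([ 0.9,  1.9, 60.8]), array([ 0.9,  1.8, 60.8]))
```

View pics/m1.png

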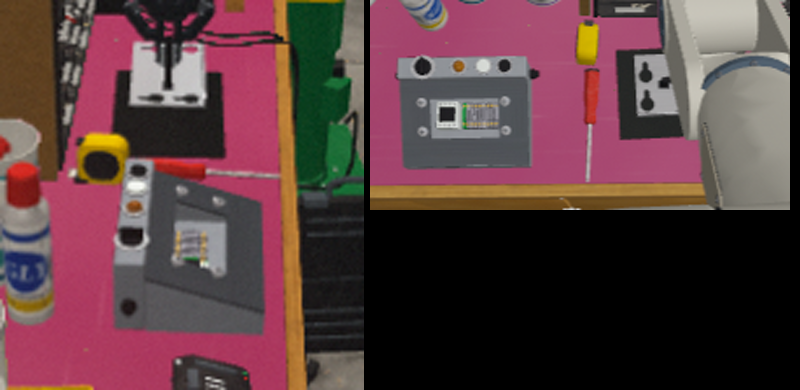

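The cover hangs level over the mat in both views (side 130..208 × 40..108 against mat 113..225), and the console is clear and undisturbed. I lower it gently.

Call:
move_arm(plan=[{"rx": 0, "ry": 0, "rz": 0, "x": 1, "y": 2, "z": 20, "claw": -1}, {"rx": 0, "ry": 0, "rz": 0, "x": 0, "y": 0, "z": 18, "claw": -1}, {"rx": 0, "ry": 0, "rz": 0, "x": 0, "y": 0, "z": 10, "claw": -1}, {"rx": 0, "ry": 0, "rz": 0, "x": 0, "y": 0, "z": 5, "claw": -1}, {"rx": 0, "ry": 0, "rz": 0, "x": 0, "y": 0, "z": 2, "claw": -1}])

```text
time: 11.45
tool_pos: [524.8, 32.5, 29.0]
eef_rot: [3.14, 0.0, 1.608]
contact_force: [-1.2, 1.3, -3.2]
opening: 8.6
grip_force: 58.9
```

Call:
move_arm(plan=[{"rx": 0, "ry": 0, "rz": 0, "x": 0, "y": 0, "z": 1, "claw": -1}, {"rx": 0, "ry": 0, "rz": 0, "x": 0, "y": 0, "z": 1, "claw": -1}, {"rx": 0, "ry": 0, "rz": 0, "x": 0, "y": 0, "z": 0, "claw": -1}])

```text
time: 11.82
tool_pos: [524.4, 32.5, 26.6]
eef_rot: [3.14, 0.0, 1.608]
contact_force: [-0.1, -0.3, -4.0]
opening: 8.8
grip_force: 58.9
```

Call:
move_arm(plan=[{"rx": 0, "ry": 0, "rz": 0, "x": 0, "y": -1, "z": 1, "claw": -1}, {"rx": 0, "ry": 0, "rz": 0, "x": 0, "y": -1, "z": 1, "claw": -1}, {"rx": 0, "ry": 0, "rz": 0, "x": 0, "y": 0, "z": 0, "claw": -1}])

```text
time: 12.2
tool_pos: [522.2, 32.4, 24.4]
eef_rot: [3.141, 0.0, 1.608]
contact_force: [-0.1, 0.0, -3.3]
opening: 8.3
grip_force: 59.0
```

Call:
move_arm(plan=[{"rx": 0, "ry": 0, "rz": 0, "x": 0, "y": 0, "z": 0.7, "claw": -1}, {"rx": 0, "ry": 0, "rz": 0, "x": 0, "y": 0, "z": 0, "claw": -1}])

```text
time: 12.45
tool_pos: [522.4, 32.4, 23.8]
eef_rot: [3.14, 0.0, 1.608]
contact_force: [-0.2, -0.5, -4.3]
opening: 8.7
grip_force: 59.0
```

Call:
move_arm(plan=[{"rx": 0, "ry": 0, "rz": 0, "x": 0, "y": 0, "z": 0.7, "claw": -1}, {"rx": 0, "ry": 0, "rz": 0, "x": 0, "y": 0, "z": 0.5, "claw": -1}, {"rx": 0, "ry": 0, "rz": 0, "x": 0, "y": 0, "z": 0, "claw": -1}])

```text
time: 12.82
tool_pos: [522.4, 32.4, 22.6]
eef_rot: [3.14, 0.0, 1.608]
contact_force: [0.4, 0.2, -3.8]
opening: 8.5
grip_force: 59.0
```

Call:
move_arm(plan=[{"rx": 0, "ry": 0, "rz": 0, "x": 0, "y": 0, "z": 0.6, "claw": -1}, {"rx": 0, "ry": 0, "rz": 0, "x": 0, "y": 0, "z": 0, "claw": -1}])

```text
time: 13.08
tool_pos: [522.5, 32.4, 22.1]
eef_rot: [3.14, 0.0, 1.608]
contact_force: [-0.6, 0.7, -3.9]
opening: 8.5
grip_force: 59.1
```

Call:
move_arm(plan=[{"rx": 0, "ry": 0, "rz": 0, "x": 0, "y": 0, "z": 0.6, "claw": -1}, {"rx": 0, "ry": 0, "rz": 0, "x": 0, "y": 0, "z": 0, "claw": -1}])

```text
time: 13.32
tool_pos: [522.5, 32.4, 22.0]
eef_rot: [3.14, 0.0, 1.608]
contact_force: [-3.2, -1.3, 6.1]
opening: 8.7
grip_force: 60.3
```

It touched down, with the force changing from −4 to +6 N. I'll ease off slightly and release.

Call:
move_arm(plan=[{"rx": 0, "ry": 0, "rz": 0, "x": 0, "y": 0, "z": -0.4, "claw": -1}, {"rx": 0, "ry": 0, "rz": 0, "x": 0, "y": 0, "z": 0, "claw": -0.6}, {"rx": 0, "ry": 0, "rz": 0, "x": 0, "y": 0, "z": 0, "claw": -0.2}, {"rx": 0, "ry": 0, "rz": 0, "x": 0, "y": 0, "z": 0, "claw": -0.2}, {"rx": 0, "ry": 0, "rz": 0, "x": 0, "y": 0, "z": 0, "claw": -0.2}])

```text
time: 13.95
tool_pos: [522.4, 32.5, 21.8]
eef_rot: [3.14, 0.0, 1.608]
contact_force: [-0.1, 0.6, -0.7]
opening: 34.1
grip_force: 0.0
```

Call:
move_arm(plan=[{"rx": 0, "ry": 0, "rz": 0, "x": 0, "y": 0, "z": -5, "claw": -0.2}, {"rx": 0, "ry": 0, "rz": 0, "x": 0, "y": 0, "z": -20, "claw": -0.2}, {"rx": 0, "ry": 0, "rz": 0, "x": 0, "y": 0, "z": -40, "claw": -0.2}, {"rx": 0, "ry": 0, "rz": 0, "x": 0, "y": 0, "z": -50, "claw": -0.2}, {"rx": 0, "ry": 0, "rz": 0, "x": 0, "y": 0, "z": -50, "claw": -0.2}])

```text
time: 14.58
tool_pos: [521.9, 32.5, 188.6]
eef_rot: [3.14, 0.0, 1.608]
contact_force: [0.7, -0.4, -0.3]
opening: 33.8
grip_force: 0.0
```

```bash
python3 - <<'E'
from h import *
s=get_state();print(s["time"],s["tool_pos"],s["contact_force"])
w=get_image("wrist")[:,:,::-1];b=get_image("side")[170:320,210:350,::-1]
b=cv2.resize(b,None,fx=1.7,fy=1.7,interpolation=2)
o=np.zeros((420,800,3),np.uint8);o[:,:560]=w;o[:b.shape[0],561:561+b.shape[1]]=b
cv2.imwrite("pics/f1.png",o)
E
```

```text
14.575 [521.89806016  32.46619553 188.64880474] [ 0.70639925 -0.43974531 -0.33183212]
```

View pics/f1.png

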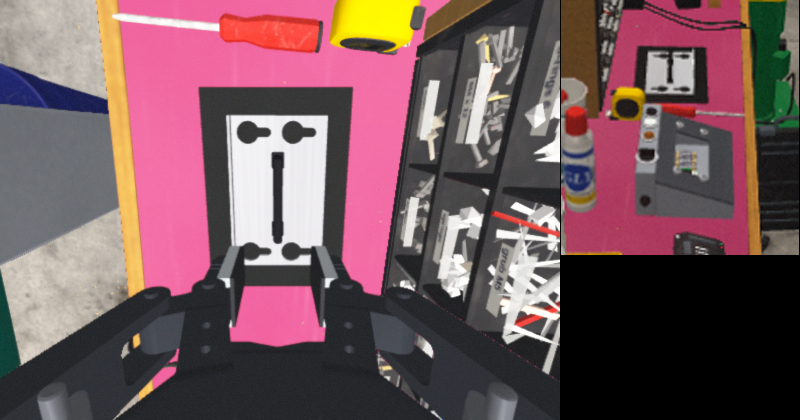

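The cover lies flat, handle up, well inside the mat (cover 227..327 × 113..267 within mat 200..352 × 87..285). The screwdriver and tape measure haven't moved, and the arm is clear, so I'm handing in.

```bash
python3 -c "from rig import *;print(job_done())"
```

```text
the job is handed in; nothing more can be done
None
```

The cover was slid up, lifted off square to the panel, and laid flat and handle up wholly on the mat; nothing else was touched, and the job is handed in after about 15 s of robot time (no verdict was returned).

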